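Moisture reading on an archive ledger

ROBOT

A 7-joint arm with a two-finger parallel gripper is mounted at the origin on the work surface. World frame = base frame: x ahead of the robot, y to its left, z up, the work surface at z = 0. Lengths are in m, angles in rad, forces in N, time in s.
With the tool pointing down it reaches from about 0.425 to 0.875 m from the base axis. Payload 4.7 kg.
Tool frame: the origin (TCP) lies on the mounting face of the last link; the fingertips stand 182 mm ahead of it and the grasp point (between the pads) lies ahead of it (ctrl.grip_point_offset is the z of the grasp point in the tool frame, in m); z points along the fingers, y is the line along which they close (so a half turn about z gives the same grasp; the last joint's range is limited). The gripper opens to 87 mm and grips with 3 to 60 N. Pads are 19 mm wide; open, the fingers measure 117 mm over their backs; the gripper's body (75 mm by 190 mm) begins 51 mm behind the grasp point.
Start: joints at [1.249, 0.321, -0.07, 1.45, 0.023, 1.371, -0.057], TCP at [0.214, -0.614, 0.405] pointing down, gripper open.
Joint ranges: [-2.86, 2.86], [-0.3, 2.09], [-1.38, 1.24], [0.06, 2.45], [-1.56, 4.7], [0.09, 2.05], [-2.69, 2.69]. Speed limits (rad/s): [2.57, 2.57, 3.14, 3.14, 3.14, 3.14, 3.14].

INTERFACE

Orientations are given as a rotation vector (axis times angle).
In Python, from bench import ctrl gives the robot as it stands.
- The arm moves only by the tool run_rows, called as a command line: name --argument value ..., lists and objects as JSON in quotes. Schema: {"type":"object","properties":{"rows":{"type":"array","items":{"type":"array","items":{"type":"array","items":{"type":"number"},"minItems":5,"maxItems":5},"minItems":1,"maxItems":20},"minItems":1,"maxItems":1},"clamp_n":{"type":"number"},"only":{"type":"string"},"quiet":{"type":"boolean"},"lines":{"type":"string"}},"required":["rows"],"additionalProperties":false}. rows is a list that holds a single list of rows (three levels of brackets), with 1 to 20 rows, each of 5 numbers: dx, dy, dz in cm, then a turn about the tool's z in units of 0.1 rad, then the opening from 0.0 (shut) to 1.0 (fully open); each row is the pose to reach, as a shift and turn from the pose commanded when the call began, along the tool's axes at that moment; what a row does not reach only later rows make up. A row lasts 1/10 s, in which the tool goes at most 0.05 m and 0.15 rad, less where a joint would pass 70% of its speed; a pose out of reach is approached as far as the arm can. The fingers move at their own pace and stop on an object; clamp_n is the grip in N (left out, the last holds). Time passes only in rows, so rows that do not move let the fingers close. The tool returns the time, the measured TCP pose, the force, the opening and the grip force at its end. only (a regular expression) keeps the lines of the reply that match it, lines (a string "A,B") keeps lines A to B, and quiet returns only ok. Input that does not fit is refused with a message, and nothing moves.
- ctrl.get_state(): the state, without advancing time (a new reading comes with each control period).
- ctrl.get_image(name): name is "scene" or "top"; returns (picture, depth): 384x512x3 uint8, red, green, blue; 384x512 float32, m along the optical axis (not along the pixel's ray), 0 where there is no reading.
- ctrl.camera_model(name): a dict with "vertical_fov" (degrees; the focal length in pixels is half the picture's height over the tangent of half this angle, whatever the lens; pixels are square), "cx", "cy" (the principal point, pixels), "rvec" (rotation vector, rad) and "tvec" (3), from world to camera coordinates, as OpenCV has them. Camera axes: x right, y down, z forward; pixel columns grow to the right and rows downward; lengths in m; the calibration is good to about 2 mm. A picture is of the moment at which its call begins. camera_model takes no time and is no camera call.
- ctrl.close_job(): hands the job in; it is judged then, once.
The state is a dict: "time": time; "joint_positions": joint angles; "qd": joint speeds; "joint_torque": joint torques, N m; "position": TCP position; "tool_rot": TCP orientation; "ft_force": force on the tool from outside, world axes, zero at the start; "torque": the same for the moment, N m; "grip_width": opening from 0.0 (shut) to 1.0 (fully open); "grip_force": force on a finger pad.
Only numpy, scipy, OpenCV 4.12 (cv2) and the standard library are available. Lean on these libraries where they do the work, as an engineer would, in place of code of your own. Each camera call takes 0.05 s, during which the arm holds its last target. There are 200 camera calls.

TASK

The paperweight is lying on the measuring spot of the ledger: lift it off and set it down gently, upright, in the wooden tray. Then take the yellow moisture meter out of its holder and hold it square to the sloping cover, with the tip of its sprung foot inside the red ring and pressed lightly, about half of the foot's travel. Finish while the gripper is still holding the meter pressed there; never press hard, and leave the stamp and the paste jar where they are.

Things in the scene. Friction and masses are not known exactly. Their poses are not given: they have to be found in the camera images.
- cradle: Fixed wooden cradle with a closed dark blue-green ledger. The cover (200 x 260 mm) is a rigid plane sloping 0.30 rad (17 degrees): low edge near the robot, far edge high. Origin: centre of the cover's upper face, 88 mm above the table; z points out square to the cover, x up the slope, y level. Board below: 220 x 280 mm; a lip along its low edge ends 5 mm below the cover.
- spot: Paper label 75 x 100 mm stuck flat on the cover with a printed red ring, 28 mm inside and 35 mm outside diameter, and a small red centre dot; at first the paperweight stands over the ring. Origin: centre of the ring, on the cover; z points out square to the cover. It sits at a different place on the cover each time.
- weight: Loose brass paperweight, 0.28 to 0.52 kg, round: base 60 mm diameter, 18 mm thick, then a neck 20 mm in diameter (24 to 38 mm up) and a cylindrical knob 26 mm in diameter (41 to 62 mm up); 64 mm tall. Origin: centre of its underside; z up through the knob. It starts standing over the ring on the sloping cover, held by friction.
- tray: Fixed shallow wooden tray, 150 x 150 mm outside, 20 mm high, walls and floor 5 mm thick. Origin: centre of its underside, on the table; z up. The tray and the meter's holder stand one on each side of the cradle and may be exchanged.
- holder: Fixed grey block 70 x 80 mm, 85 mm high, with a pocket 29 x 43 mm, 45 mm deep from the top, in which the meter stands on a shelf; a 22 mm square hole below takes the foot. Origin: centre of the underside, on the table; z up; x along the 70 mm side.
- meter: Loose yellow moisture meter, grey display on top, 0.17 kg: a rigid box 26 (x) x 40 (y) x 110 mm (z). Origin: centre of the box's lower face; z up. A sprung foot, 12 mm diameter, sticks out 30 mm below (z = -30 mm when free). Starts upright in the holder, origin 40 mm above the table, x and y along the holder's, upper 65 mm clear; lift it straight up 80 mm to be clear.
- foot (a joint): Travel of the meter's sprung foot: 0 when free, 0.016 m when pushed fully in; grows by 1 mm for each 0.4 N pressed along the meter's axis (3.2 N at half travel). At rest it reads 0.
- meter_tip (a point): Tip of the meter's foot, a steel ball end of 6 mm radius on the meter's axis: 30 mm below the meter's origin when free, nearer as the foot is pressed in.
- stamp: Bystander: loose dark wooden hand stamp, base 38 mm diameter, 76 mm tall. Origin: centre of its underside.
- paste: Bystander: loose paste jar with a white cap, 56 mm diameter, 70 mm tall. Origin: centre of its underside.
Not all that is in view belongs to the job. Of the things that look like the tray, the smaller one is meant. There is more than one size of the meter; the job needs the larger.

How it is judged:
On the way:
1. the paperweight stands upright, let go, in the tray (x of weight in the frame of tray between -0.045 and 0.045 m and y of weight in the frame of tray between -0.045 and 0.045 m and z of weight in the frame of tray below 0.01 m and angle between weight's own z axis and vertical below 0.1 rad and contact force between the fingers and weight below 0.05 N and linear speed of weight below 0.02 m/s), for 0.2 s.
At the end, for the whole second after the job is handed in: Paperweight upright, at rest, untouched on the tray floor. Meter still in the gripper, within 0.12 rad of square to the cover, foot tip within 8 mm of the ring's centre, foot pushed in 4 to 13 mm of its 16 mm, 0.8 to 7 N on the ledger (x of weight in the frame of tray between -0.045 and 0.045 m and y of weight in the frame of tray between -0.045 and 0.045 m and z of weight in the frame of tray below 0.01 m and angle between weight's own z axis and vertical below 0.1 rad and contact force between the arm and weight below 0.05 N and linear speed of each of weight, meter below 0.02 m/s and distance between meter_tip and spot below 0.008 m and angle between the z axis of meter and the z axis of spot, either way round below 0.12 rad and value of joint foot between 0.004 and 0.013 m and contact force between meter and cradle between 0.8 and 7 N and contact force between the fingers and meter above 1 N); the arm keeps its last pose, push and grip.
It fails at once if the meter is pressed hard (over 15 N) on the ledger (contact force between meter and cradle above 15 N).
It fails at once if the paperweight is dropped or slammed into the tray (over 80 N) (contact force between weight and tray above 80 N).
It fails at once if the stamp or the paste jar is shifted by more than 20 mm (distance of any of stamp, paste from where it was at the start of the episode above 0.02 m).
It also fails if it takes over 58 s, if anything falls off the work surface, if the arm or the gripper's body presses on something with over 40 N, if the wrist force passes 120 N, or if a joint passes its speed limit or range.

## Working session

There is one attempt and no reset: what is moved stays moved. The work goes in short steps, Python scripts to look and compute and a tool call to move; the robot and the scene stay as the last step left them, time stands still between calls to the robot, and variables do not carry over. Pictures are saved under pics/ and viewed, at most 13 in all, crops included, and the job is handed in when it is done.

```bash
ls; mkdir -p pics
```

Create h.py:
```python
import numpy as np, cv2
from bench import ctrl
from scipy.spatial.transform import Rotation as R
def cam(n):
    m=ctrl.camera_model(n); f=192/np.tan(np.radians(m['vertical_fov'])/2)
    return f,m['cx'],m['cy'],cv2.Rodrigues(np.array(m['rvec'],float))[0],np.array(m['tvec'],float)
def cloud(n,d):
    f,cx,cy,Rm,t=cam(n); v,u=np.mgrid[:384,:512]
    P=np.stack([(u-cx)/f*d,(v-cy)/f*d,d],-1)
    return (P-t)@Rm
def ray(n,u,v,z):
    f,cx,cy,Rm,t=cam(n); r=np.array([(u-cx)/f,(v-cy)/f,1])@Rm; c=-t@Rm
    return c+r*(z-c[2])/r[2]
```

Run:
```python
from h import *
for n in('scene','top'):
    im,d=ctrl.get_image(n); cv2.imwrite(f'pics/{n}0.png',im[:,:,::-1]); np.savez(f'{n}0.npz',im=im,d=d); m=ctrl.camera_model(n); print(n,m,-np.array(m['tvec'])@cv2.Rodrigues(np.array(m['rvec']))[0])
s=ctrl.get_state();print(s,ctrl.grip_point_offset)
```

```text
pics
scene {'vertical_fov': 56.68791542402746, 'cx': 262.4923519687338, 'cy': 189.46587784801008, 'rvec': array([ 0.81235578,  2.44573367, -1.18833475]), 'tvec': array([ 0.33061546, -0.09735938,  1.32469961])} [0.94899623 0.66843898 0.72540332]
top {'vertical_fov': 55.67065785779324, 'cx': 262.33673636314643, 'cy': 191.74128030896506, 'rvec': array([ 2.09101871, -2.14031672,  0.22332763]), 'tvec': array([-0.0118919 ,  0.45860408,  1.03340543])} [ 0.23828839 -0.01427626  1.10517   ]
{'time': 0.1, 'joint_positions': array([ 1.24913839,  0.3217191 , -0.07007174,  1.45157223,  0.02257991,
        1.37079254, -0.05690439]), 'qd': array([ 0.00225099, -0.00357446, -0.0007878 , -0.00360676,  0.00119732,
        0.00036089, -0.00045506]), 'joint_torque': array([-1.40328025e-04, -4.92574131e+01, -4.05483562e-01, -3.13399494e+01,
       -6.41250028e-02,  3.94858117e-02,  6.19637854e-05]), 'position': array([ 0.21406873, -0.61353506,  0.40378019]), 'tool_rot': array([-3.09578169e+00, -5.24666808e-01,  5.68748427e-04]), 'ft_force': array([-0.1359072 , -0.00063525, -0.3514544 ]), 'torque': array([-0.00519201,  0.01572627, -0.03015488]), 'grip_force': 0.0, 'grip_width': 1.0033491329344462} 0.1635
```

View pics/scene0.png

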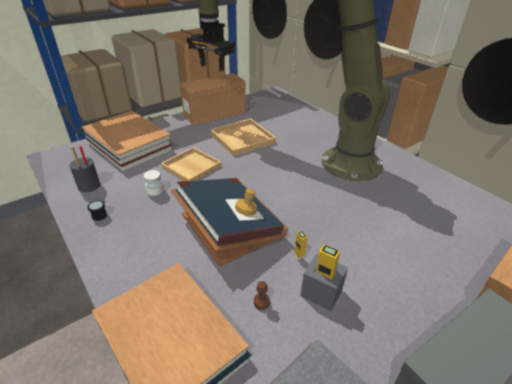

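View pics/top0.png

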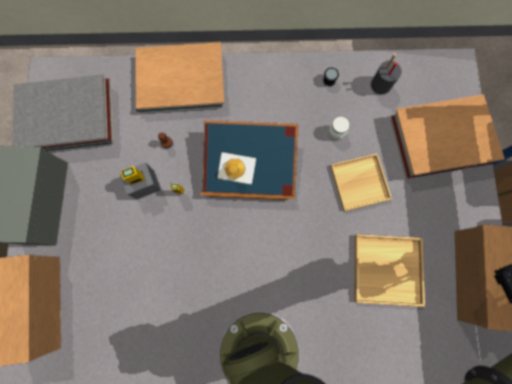

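The scene view shows the ledger near (235,212), with the brass weight at (247,203). The small tray is at (192,165) and the large meter in its holder at (328,262); the stamp at (262,295) and paste at (153,183) are bystanders. In the top view the weight is at (235,168), the label around (237,168), the small tray at (361,182), the holder at (140,180), and the small decoy meter at (177,188).

Run:
```python
from h import *
D={n:np.load(n+'0.npz') for n in('scene','top')}
def circ(p):
    A=np.c_[2*p,np.ones(len(p))];s=np.linalg.lstsq(A,(p**2).sum(1),rcond=None)[0];return s[:2],np.sqrt(s[2]+s[:2]@s[:2])
for n in D:
    im,d=D[n]['im'],D[n]['d'];P=cloud(n,d);hsv=cv2.cvtColor(im,cv2.COLOR_RGB2HSV);H,S,V=[hsv[:,:,i].astype(int) for i in range(3)]
    ok=d>0
    box=lambda x0,x1,y0,y1,z0,z1:ok&(P[...,0]>x0)&(P[...,0]<x1)&(P[...,1]>y0)&(P[...,1]<y1)&(P[...,2]>z0)&(P[...,2]<z1)
    tab=box(.2,.9,-.6,.6,-.05,.02);print(n,'table z',np.median(P[tab][:,2]))
    reg=box(.4,.8,-.2,.25,.03,.2)
    blue=reg&(H>85)&(H<125)&(S>80)&(V<110)
    p=P[blue];
    for _ in range(3):
        c=np.c_[p[:,:2],np.ones(len(p))];k=np.linalg.lstsq(c,p[:,2],rcond=None)[0];e=p[:,2]-c@k;p=p[abs(e)<.004]
    nn=np.array([-k[0],-k[1],1]);nn/=np.linalg.norm(nn);print('cover n',nn,'tilt',np.arccos(nn[2]),'yaw',np.degrees(np.arctan2(-nn[1],-nn[0])),len(p),k)
    r=cv2.minAreaRect(p[:,:2].astype(np.float32)*1000);print('cover rect xy',r)
    res=P[...,2]-(P[...,:2]@k[:2]+k[2])
    lab=reg&(S<60)&(V>150)&(abs(res)<.008)
    q=P[lab];print('label rect',len(q),cv2.minAreaRect(q[:,:2].astype(np.float32)*1000),q.mean(0))
    w=reg&(H>10)&(H<30)&(S>100)&(res>.004)&(res<.09)
    w&=(abs(P[...,0]-q[:,0].mean())<.06)&(abs(P[...,1]-q[:,1].mean())<.06)
    q=P[w];h=(q-[0,0,k[2]])@nn;print('weight',len(q),h.max()); 
    # along normal frame
    ex=np.cross([0,1,0],nn);ex/=np.linalg.norm(ex);ey=np.cross(nn,ex)
    O=np.array([0,0,k[2]]);
    for a,b in((.057,.07),(.041,.06),(.015,.021)):
        m=(h>a)&(h<b);
        if m.sum()>4: print(a,m.sum(),(O+ex*((q[m]-O)@ex).mean()+ey*((q[m]-O)@ey).mean()),np.ptp((q[m]-O)@ex),np.ptp((q[m]-O)@ey))
    # tray
    for nm,b in(('tray',box(.35,.75,-.45,-.17,.012,.03)),('holdertop',box(.35,.75,.22,.5,.076,.092)),('metertop',box(.35,.75,.2,.5,.14,.16)),):
        if nm=='tray': b&=(H>8)&(H<30)&(S>60)
        if nm=='metertop': b&=(H>15)&(H<40)&(S>100) | ((P[...,2]>.143))
        if b.sum()<5: print(nm,b.sum());continue
        nc,L,st,ce=cv2.connectedComponentsWithStats(b.astype(np.uint8))
        for i in range(1,nc):
            if st[i,4]>30: q=P[L==i];print(nm,st[i,4],cv2.minAreaRect(q[:,:2].astype(np.float32)*1000),q.mean(0).round(3),ce[i])
    for nm,b in(('paste',box(.4,.9,-.3,-.1,.06,.08)),('stamp',box(.4,.9,.2,.45,.05,.08)&(S>60)&(V<120)&((H<15)|(H>170)))):
        print(nm,b.sum(),P[b].mean(0).round(3) if b.sum() else'')
```

```text
scene table z 0.0009984634087093773
cover n [-0.29604739  0.01791293  0.95500527] tilt 0.3011187707541911 yaw -3.462571543969874 1297 [ 0.30999556 -0.01875689 -0.08134229]
cover rect xy ((554.935302734375, 45.48440170288086), (180.11474609375, 184.3681640625), 87.40345001220703)
label rect 210 ((528.03759765625, 53.11262512207031), (102.43914794921875, 67.62416076660156), 80.38444519042969) [0.5417791  0.05997484 0.08618215]
weight 354 0.06498524546799411
0.057 43 [0.5292541  0.0620343  0.08156056] 0.021372902125772808 0.020521226221750635
0.041 52 [0.53244207 0.0657526  0.08247908] 0.01739402114687938 0.020649658186222573
0.015 104 [0.5348665  0.06768828 0.08319433] 0.056080581104161586 0.055207102777091094
tray 314 ((491.56231689453125, -321.4109191894531), (153.75677490234375, 153.4945068359375), 13.1031494140625) [ 0.495 -0.316  0.017] [190.96496815 164.03821656]
holdertop 50 ((478.10662841796875, 234.4869384765625), (13.712233543395996, 28.371591567993164), 19.02644920349121) [0.478 0.236 0.084] [300.98 239.24]
holdertop 678 ((500.78570556640625, 343.92303466796875), (72.6646423
[... 889 characters left out ...]
0.05050543 0.08064002] 0.019940576311193947 0.021283173212327658
0.015 140 [0.52392819 0.05645511 0.08007892] 0.05193001111414097 0.05494800361519699
tray 405 ((491.11273193359375, -326.8053283691406), (150.53590393066406, 151.3784637451172), 12.631298065185547) [ 0.492 -0.328  0.02 ] [361.45925926 180.85185185]
holdertop 437 ((500.13165283203125, 340.7521057128906), (71.9520492553711, 80.5622787475586), 21.342300415039062) [0.493 0.331 0.085] [139.30663616 179.9221968 ]
metertop 157 ((499.5319519042969, 340.40838623046875), (26.49812126159668, 40.380043029785156), 20.02836799621582) [0.499 0.339 0.15 ] [128.5477707  172.41401274]
paste 364 [ 0.6   -0.203  0.07 ]
stamp 79 [0.651 0.331 0.063]
```

Add to h.py:
```python
def go(p,yaw,half=True):
    """tool-frame shift/turn to bring the grasp point to p with tool y along world yaw (deg)"""
    s=ctrl.get_state(); M=R.from_rotvec(s['tool_rot']).as_matrix()
    g=s['position']+M[:,2]*ctrl.grip_point_offset
    y=np.array([-np.sin(np.radians(yaw-90)),np.cos(np.radians(yaw-90)),0]); y=np.array([np.cos(np.radians(yaw)),np.sin(np.radians(yaw)),0])
    a=np.arctan2(-y@M[:,0],y@M[:,1])
    if half: a=(a+np.pi/2)%np.pi-np.pi/2
    print('t',round(s['time'],2),'grasp',g.round(4),'tilt',np.round(np.arccos(-M[2,2]),4),'q',s['joint_positions'].round(2),'\nshift',(M.T@(np.array(p)-g)).round(4),'turn',round(a,4),'F',s['ft_force'].round(2),'w',round(s['grip_width'],3),'gf',round(s['grip_force'],2))
```

Run:
```python
from h import *
n=np.array([-.2955,.0195,.955]); w=np.array([.5275,.059,0]); w[2]=.3092*w[0]-.0204*w[1]-.0808
print(w, w+n*.05); k=w+n*.05
go(k+[0,0,.06],86.3); go(k,86.3)
```

```text
[0.5275    0.059     0.0810994] [0.512725  0.059975  0.1288494]
t 0.1 grasp [ 0.214  -0.6133  0.2403] tilt 0.0017 q [ 1.25  0.32 -0.07  1.45  0.02  1.37 -0.06] 
shift [ 0.5039 -0.5371  0.0523] turn 0.4003 F [-0.14 -0.   -0.35] w 1.003 gf 0.0
t 0.1 grasp [ 0.214  -0.6133  0.2403] tilt 0.0017 q [ 1.25  0.32 -0.07  1.45  0.02  1.37 -0.06] 
shift [ 0.5039 -0.537   0.1123] turn 0.4003 F [-0.14 -0.   -0.35] w 1.003 gf 0.0
```

The rows are not in the units I measure in: shifts go in cm and turns go in units of 0.1 rad. I convert before sending: -0.537 m is -53.7, 0.504 m is 50.4, 0.4 rad is 4.

run_rows --rows '[[[50.4, -53.7, 5.2, 4, 1], [50.4, -53.7, 5.2, 4, 1], [50.4, -53.7, 5.2, 4, 1], [50.4, -53.7, 5.2, 4, 1], [50.4, -53.7, 5.2, 4, 1], [50.4, -53.7, 5.2, 4, 1], [50.4, -53.7, 5.2, 4, 1], [50.4, -53.7, 5.2, 4, 1], [50.4, -53.7, 5.2, 4, 1], [50.4, -53.7, 5.2, 4, 1], [50.4, -53.7, 5.2, 4, 1], [50.4, -53.7, 5.2, 4, 1], [50.4, -53.7, 5.2, 4, 1], [50.4, -53.7, 5.2, 4, 1], [50.4, -53.7, 5.2, 4, 1], [50.4, -53.7, 5.2, 4, 1], [50.4, -53.7, 5.2, 4, 1], [50.4, -53.7, 5.2, 4, 1], [50.4, -53.7, 5.2, 4, 1], [50.4, -53.7, 5.2, 4, 1]]]' --clamp_n 10

```text
time: 2.1
position: [0.5129, 0.0581, 0.3528]
tool_rot: [3.139, -0.104, 0.0]
ft_force: [0.5, 0.5, -0.5]
grip_width: 1.005
grip_force: 0.0
```

Run:
```python
from h import *
go([.5127,.06,.1288],86.3)
for n in('scene','top'):
    im,d=ctrl.get_image(n); cv2.imwrite(f'pics/{n}1.png',im[:,:,::-1])
im=cv2.imread('pics/scene1.png')[140:280,170:350];cv2.imwrite('pics/s1c.png',cv2.resize(im,None,fx=4,fy=4))
```

```text
t 2.1 grasp [0.5129 0.058  0.1893] tilt 0.0008 q [ 0.52  0.12 -0.72  1.83  0.08  1.23 -1.87] 
shift [-0.0004 -0.0021  0.0605] turn -0.002 F [ 0.5   0.47 -0.51] w 1.005 gf 0.0
```

View pics/s1c.png

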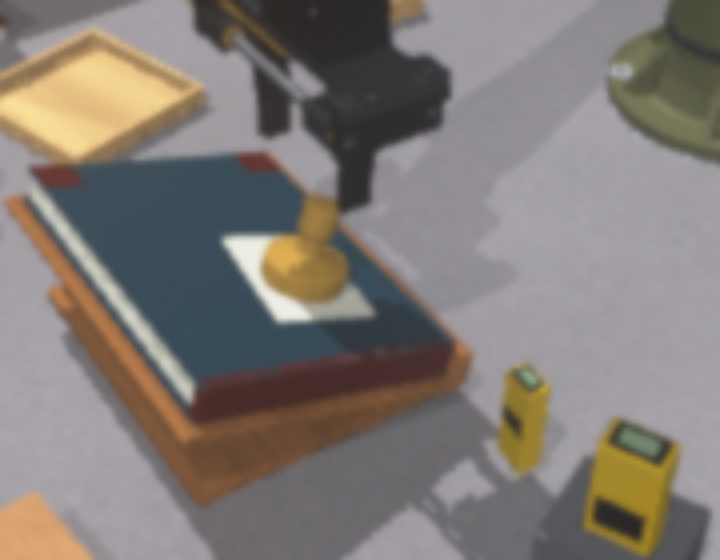

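The gripper hovers with its fingers straddling the line of the knob (knob near (319,215) in the crop). Next I go down, close at 10 N and lift.

In the tool's units: 0.061 m is 6.1, 0.045 m is 4.5.

run_rows --rows '[[[0, -0.2, 3, 0, 1], [0, -0.2, 4.5, 0, 1], [0, -0.2, 6.1, 0, 1], [0, -0.2, 6.1, 0, 1], [0, -0.2, 6.1, 0, 0], [0, -0.2, 6.1, 0, 0], [0, -0.2, 6.1, 0, 0], [0, -0.2, 6.1, 0, 0], [0, -0.2, 6.1, 0, 0], [0, -0.2, 6.1, 0, 0], [0, -0.2, 6.1, 0, 0], [0, -0.2, 6.1, 0, 0]]]' --clamp_n 12

```text
time: 3.4
position: [0.5132, 0.0614, 0.2917]
tool_rot: [3.14, -0.101, 0.0]
ft_force: [0.2, 0.7, 0.6]
grip_width: 0.356
grip_force: 0.0
```

Run:
```python
from h import *
go([.5127,.06,.1288],86.3)
```

```text
t 3.4 grasp [0.5132 0.0614 0.1282] tilt 0.0001 q [ 0.49  0.19 -0.72  1.9   0.14  1.11 -1.92] 
shift [-0.0004  0.0014 -0.0006] turn 0.0003 F [0.25 0.67 0.56] w 0.356 gf 0.0
```

Not yet shut (0.30 expected for the 26 mm knob).

run_rows --rows '[[[0, 0, 0, 0, 0], [0, 0, 0, 0, 0], [0, 0, 0, 0, 0], [0, 0, 0, 0, 0], [0, 0, 0, 0, 0], [0, 0, -0.5, 0, 0], [0, 0, -1, 0, 0], [0, 0, -2, 0, 0], [0, 0, -3, 0, 0], [0, 0, -4.5, 0, 0], [0, 0, -6, 0, 0], [0, 0, -8, 0, 0], [0, 0, -10, 0, 0], [0, 0, -10, 0, 0], [0, 0, -10, 0, 0]]]' --clamp_n 15

```text
time: 4.9
position: [0.5132, 0.0615, 0.3922]
tool_rot: [3.14, -0.101, 0.002]
ft_force: [0.2, -1.4, -5.5]
grip_width: 0.287
grip_force: 15.0
```

Run:
```python
from h import *
for n in('scene','top'):
    im,d=ctrl.get_image(n); cv2.imwrite(f'pics/{n}2.png',im[:,:,::-1]); np.savez(f'{n}2.npz',im=im,d=d)
im=cv2.imread('pics/scene2.png')[100:270,170:350];cv2.imwrite('pics/s2c.png',cv2.resize(im,None,fx=3,fy=3))
go([.4912,-.3241,.2282],86.3)
```

```text
t 5.0 grasp [0.5125 0.0612 0.2273] tilt 0.0017 q [ 0.52  0.09 -0.72  1.78  0.06  1.3  -1.85] 
shift [ 0.0035  0.3859 -0.0008] turn 0.0004 F [-0.17 -0.44 -3.7 ] w 0.282 gf 15.0
```

View pics/s2c.png

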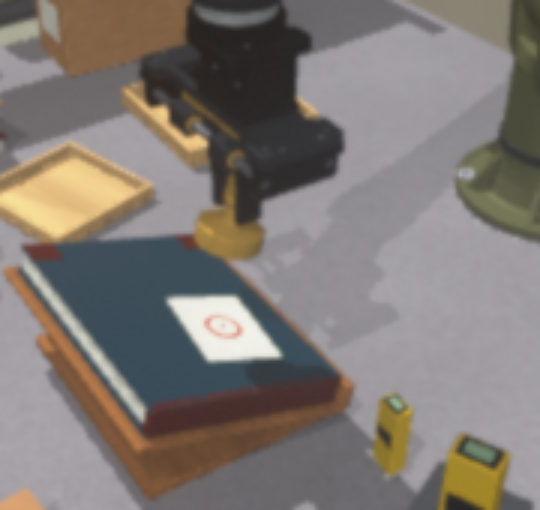

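Weight is off the cover, hanging in the gripper at (230,235) in the crop; the ring is uncovered at (223,326) in the crop. Now I carry it over the tray and work out the ring position.

run_rows --rows '[[[0, 2, 0, 0, 0], [0.1, 5, 0, 0, 0], [0.2, 8.5, 0, 0, 0], [0.3, 12, 0, 0, 0], [0.3, 15.5, 0, 0, 0], [0.3, 19, 0, 0, 0], [0.3, 22.5, 0, 0, 0], [0.3, 26, 0, 0, 0], [0.3, 29.5, 0, 0, 0], [0.3, 33, 0, 0, 0], [0.3, 36, 0, 0, 0], [0.3, 38, 0, 0, 0], [0.3, 38.6, 2, 0, 0], [0.3, 38.6, 5, 0, 0], [0.3, 38.6, 8, 0, 0], [0.3, 38.6, 11, 0, 0], [0.3, 38.6, 13, 0, 0], [0.3, 38.6, 14, 0, 0], [0.3, 38.6, 14.5, 0, 0], [0.3, 38.6, 14.5, 0, 0]]]' --clamp_n 15

```text
time: 7.0
position: [0.4916, -0.3238, 0.2466]
tool_rot: [-3.14, 0.1, 0.0]
ft_force: [0.3, 0.3, -4.3]
grip_width: 0.283
grip_force: 15.0
```

Run:
```python
from h import *
go([.4912,-.3241,.055],86.3)
k=np.array([.3092,-.0204,-.0808])
for n in('scene','top'):
    z=np.load(n+'2.npz');im,d=z['im'],z['d'];P=cloud(n,d);hsv=cv2.cvtColor(im,cv2.COLOR_RGB2HSV);H,S,V=[hsv[:,:,i].astype(int) for i in range(3)]
    res=P[...,2]-(P[...,:2]@k[:2]+k[2])
    reg=(d>0)&(abs(P[...,0]-.527)<.04)&(abs(P[...,1]-.055)<.04)&(abs(res)<.01)
    dif=im[...,0].astype(int)-im[...,1]; m=reg&(dif>25)
    v,u=np.nonzero(m);w=dif[m]
    e=cv2.fitEllipse(np.c_[u,v].astype(np.float32)) if len(u)>5 else None
    print(n,m.sum(),'px',(u.min()+u.max())/2,(v.min()+v.max())/2,'ell',e)
    f,cx,cy,Rm,t=cam(n);r=np.array([(e[0][0]-cx)/f,(e[0][1]-cy)/f,1])@Rm;c=-t@Rm
    nn=np.array([-k[0],-k[1],1]);s=(k[2]-c@nn)/(r@nn);print('ring ray',(c+s*r).round(4),'cloud',P[m].mean(0).round(4))
    q=P[(d>0)&(P[...,0]>.45)&(P[...,0]<.58)&(abs(P[...,1]-.061)<.06)&(P[...,2]>.14)&(P[...,2]<.235)&(S>100)&(H>10)&(H<30)]
    print('weight',len(q),q.min(0).round(3),q.max(0).round(3))
```

```text
t 7.0 grasp [ 0.4916 -0.3238  0.0831] tilt 0.0005 q [ 0.88  0.35 -0.4   1.77  0.15  1.05 -1.22] 
shift [-0.0003  0.0004  0.0281] turn 0.0008 F [ 0.3   0.27 -4.27] w 0.283 gf 15.0
scene 38 px 244.0 208.5 ell ((243.878662109375, 208.4055938720703), (5.983182430267334, 11.763587951660156), 107.92041015625)
ring ray [0.5239 0.0527 0.0801] cloud [0.5265 0.056  0.082 ]
weight 296 [0.501 0.038 0.183] [0.553 0.092 0.235]Traceback (most recent call last):
  File "<stdin>", line 11, in <module>
    return umr_minimum(a, axis, None, out, keepdims, initial, where)
ValueError: zero-size array to reduction operation minimum which has no identity
```

run_rows --rows '[[[0, 0, 0.8, 0, 0], [0, 0, 1.4, 0, 0], [0, 0, 1.7, 0, 0], [0, 0, 1.9, 0, 0], [0, 0, 2.1, 0, 0], [0, 0, 2.2, 0, 0], [0, 0, 2.2, 0, 0]]]' --clamp_n 10

```text
time: 7.7
position: [0.4915, -0.3241, 0.2248]
tool_rot: [3.14, -0.101, 0.0]
ft_force: [0.0, 0.6, -4.9]
grip_width: 0.288
grip_force: 10.0
```

Run:
```python
from h import *
go([.4912,-.3241,.055],86.3)
```

```text
t 7.7 grasp [ 0.4915 -0.3241  0.0613] tilt 0.0003 q [ 0.87  0.37 -0.4   1.79  0.17  1.01 -1.22] 
shift [-0.0003  0.      0.0063] turn 0.0004 F [ 0.04  0.59 -4.9 ] w 0.288 gf 10.0
```

run_rows --rows '[[[0, 0, 0.1, 0, 0], [0, 0, 0.2, 0, 0], [0, 0, 0.3, 0, 0], [0, 0, 0.4, 0, 0], [0, 0, 0.5, 0, 0], [0, 0, 0.6, 0, 0], [0, 0, 0.6, 0, 0], [0, 0, 0.6, 0, 0]]]' --clamp_n 6

```text
time: 8.5
position: [0.4928, -0.3241, 0.2203]
tool_rot: [3.138, -0.1, 0.006]
ft_force: [4.5, 1.1, 5.7]
grip_width: 0.293
grip_force: 6.0
```

Run:
```python
from h import *
go([.4912,-.3241,.055],86.3)
```

```text
t 8.5 grasp [ 0.4935 -0.3244  0.0568] tilt 0.0044 q [ 0.87  0.38 -0.4   1.79  0.17  1.   -1.23] 
shift [-0.0023 -0.0002  0.0018] turn 0.0008 F [4.51 1.11 5.68] w 0.293 gf 6.0
```

In the tool's units: -0.002 m is -0.2, 0.002 m is 0.2.

run_rows --rows '[[[0, 0, 0, 0, 0], [-0.1, 0, 0, 0, 0], [-0.2, 0, 0.1, 0, 0], [-0.2, 0, 0.1, 0, 0], [-0.2, 0, 0.2, 0, 0], [-0.2, 0, 0.2, 0, 0]]]' --clamp_n 3

```text
time: 9.1
position: [0.4892, -0.3241, 0.2165]
tool_rot: [3.14, -0.101, -0.001]
ft_force: [2.2, -1.5, 1.8]
grip_width: 0.293
grip_force: 3.0
```

Run:
```python
from h import *
go([.4912,-.3241,.055],86.3)
for n in('scene',):
    im,d=ctrl.get_image(n); cv2.imwrite(f'pics/{n}3.png',im[:,:,::-1]); np.savez(f'{n}3.npz',im=im,d=d)
im=cv2.imread('pics/scene3.png')[110:200,140:260];cv2.imwrite('pics/s3c.png',cv2.resize(im,None,fx=5,fy=5,interpolation=cv2.INTER_CUBIC))
```

```text
t 9.1 grasp [ 0.4891 -0.3241  0.053 ] tilt 0.0006 q [ 0.87  0.38 -0.4   1.8   0.17  1.   -1.23] 
shift [ 0.0021 -0.0001 -0.002 ] turn 0.0002 F [ 2.22 -1.54  1.83] w 0.293 gf 3.0
```

View pics/s3c.png

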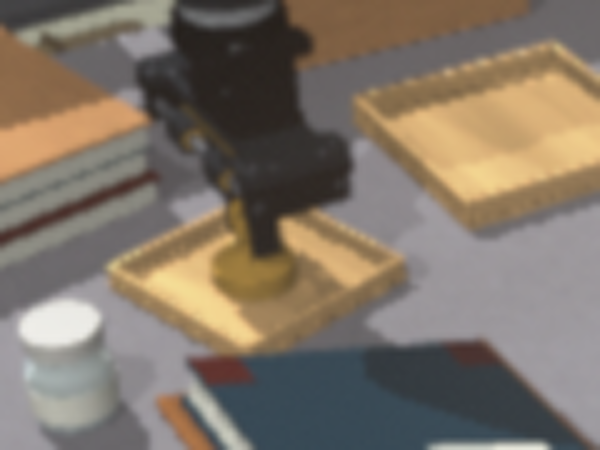

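The weight's base at (255,273) in the crop sits inside the tray, nearly level. I release it and rise.

In the tool's units: -0.2 m is -20, -0.17 m is -17.

run_rows --rows '[[[0, 0, 0, 0, 0.31], [0, 0, 0, 0, 0.33], [0, 0, 0, 0, 0.36], [0, 0, 0, 0, 0.4], [0, 0, 0, 0, 0.5], [0, 0, 0, 0, 0.6], [0, 0, 0, 0, 0.7], [0, 0, 0, 0, 0.8], [0, 0, -3, 0, 0.9], [0, 0, -7, 0, 1], [0, 0, -11, 0, 1], [0, 0, -15, 0, 1], [0, -5, -17, 0, 1], [0, -10, -17, 0, 1], [0, -15, -17, 0, 1], [0, -20, -17, 0, 1]]]' --clamp_n 10

```text
time: 10.75
position: [0.5018, -0.1259, 0.3872]
tool_rot: [3.139, -0.101, 0.002]
ft_force: [1.3, 0.3, 0.1]
grip_width: 1.001
grip_force: 0.0
```

Run:
```python
from h import *
k=np.array([.3092,-.0204,-.0808])
for n in('scene','top'):
    im,d=ctrl.get_image(n); cv2.imwrite(f'pics/{n}4.png',im[:,:,::-1]); np.savez(f'{n}4.npz',im=im,d=d)
    P=cloud(n,d);hsv=cv2.cvtColor(im,cv2.COLOR_RGB2HSV);H,S,V=[hsv[:,:,i].astype(int) for i in range(3)]
    m=(d>0)&(abs(P[...,0]-.49)<.07)&(abs(P[...,1]+.324)<.07)&(P[...,2]>.028)&(P[...,2]<.1)
    for a,b in((.045,.062),(.062,.09)):
        q=P[m&(P[...,2]>a)&(P[...,2]<b)]; print(n,'weight',len(q),q.mean(0).round(4) if len(q) else '',q[:,2].max() if len(q) else '',q[:,2].min() if len(q) else '')
    dif=im[...,0].astype(int)-im[...,1]; res=P[...,2]-(P[...,:2]@k[:2]+k[2])
    m=(d>0)&(abs(P[...,0]-.527)<.04)&(abs(P[...,1]-.055)<.04)&(abs(res)<.01)&(dif>25)
    print(m.sum())
    if m.sum()>8:
        v,u=np.nonzero(m);e=cv2.fitEllipse(np.c_[u,v].astype(np.float32))
        f,cx,cy,Rm,t=cam(n);r=np.array([(e[0][0]-cx)/f,(e[0][1]-cy)/f,1])@Rm;c=-t@Rm
        nn=np.array([-k[0],-k[1],1]);s=(k[2]-c@nn)/(r@nn);print(n,m.sum(),'ring ray',(c+s*r).round(4),'cloud',P[m].mean(0).round(4),e)
go([.5004,.3423,.26],110.7)
go([.5004,.3423,.12],110.7)
```

```text
scene weight 27 [ 0.4977 -0.3158  0.053 ] 0.06143376882192679 0.045069819878592085
scene weight 33 [ 0.4957 -0.32    0.0668] 0.07056244747010101 0.06205297986622805
32
scene 32 ring ray [0.5234 0.0526 0.08  ] cloud [0.5267 0.0552 0.082 ] ((243.99847412109375, 208.37060546875), (5.934307098388672, 11.771539688110352), 108.4905014038086)
top weight 14 [ 0.4868 -0.3194  0.0564] 0.061734057968208675 0.047021465715938605
top weight 59 [ 0.4925 -0.3254  0.0687] 0.0733713316514284 0.06255105028321556
75
top 75 ring ray [0.5242 0.0519 0.0802] cloud [0.5245 0.0516 0.0814] ((236.31285095214844, 167.8778533935547), (10.983161926269531, 11.039682388305664), 86.78385162353516)
t 10.85 grasp [ 0.503  -0.1189  0.2241] tilt 0.0026 q [ 0.73  0.08 -0.57  1.79  0.04  1.29 -1.47] 
shift [-0.0264 -0.4605 -0.0349] turn -0.4131 F [ 0.84 -0.53  0.43] w 0.997 gf 0.0
t 10.85 grasp [ 0.503  -0.1189  0.2241] tilt 0.0026 q [ 0.73  0.08 -0.57  1.79  0.04  1.29 -1.47] 
shift [-0.0266 -0.4602  0.1051] turn -0.4131 F [ 0.84 -0.53  0.43] w 0.997 gf 0.0
```

The weight stands upright in the tray (top at 0.069 m), and both views agree on the ring at about (0.524, 0.052). Going above the meter.

In the tool's units: -0.46 m is -46, -0.035 m is -3.5, -0.413 rad is -4.13.

run_rows --rows '[[[-2.6, -46, -3.5, -4.13, 1], [-2.6, -46, -3.5, -4.13, 1], [-2.6, -46, -3.5, -4.13, 1], [-2.6, -46, -3.5, -4.13, 1], [-2.6, -46, -3.5, -4.13, 1], [-2.6, -46, -3.5, -4.13, 1], [-2.6, -46, -3.5, -4.13, 1], [-2.6, -46, -3.5, -4.13, 1], [-2.6, -46, -3.5, -4.13, 1], [-2.6, -46, -3.5, -4.13, 1], [-2.6, -46, -3.5, -4.13, 1], [-2.6, -46, -3.5, -4.13, 1], [-2.6, -46, -3.5, -4.13, 1], [-2.6, -46, -3.5, -4.13, 1]]]' --clamp_n 10

```text
time: 12.25
position: [0.5064, 0.3309, 0.4217]
tool_rot: [3.093, 0.54, 0.0]
ft_force: [-0.3, -0.2, 0.4]
grip_width: 1.001
grip_force: 0.0
```

Run:
```python
from h import *
go([.5003,.3420,.122],110.7)
n='scene';im,d=ctrl.get_image(n); cv2.imwrite('pics/s5c.png',cv2.resize(im[170:320,250:430,::-1],None,fx=4,fy=4))
```

```text
t 12.25 grasp [0.5065 0.3306 0.2582] tilt 0.0015 q [ 0.1   0.34 -0.9   1.52  0.27  1.41 -2.04] 
shift [-0.002  -0.013   0.1361] turn -0.0157 F [-0.33 -0.23  0.44] w 1.001 gf 0.0
```

View pics/s5c.png

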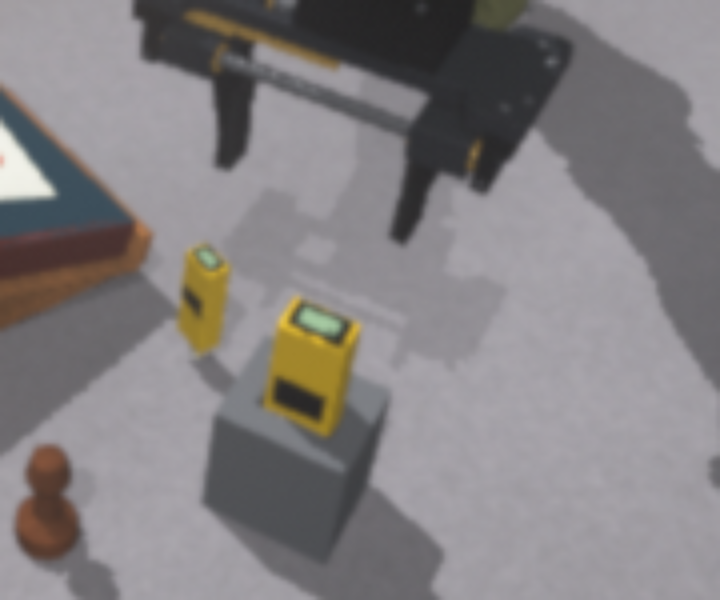

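run_rows --rows '[[[-0.2, -1.3, 0, -0.16, 1], [-0.2, -1.3, 3, -0.16, 1], [-0.2, -1.3, 6, -0.16, 1], [-0.2, -1.3, 9, -0.16, 1], [-0.2, -1.3, 11.5, -0.16, 1], [-0.2, -1.3, 13, -0.16, 1], [-0.2, -1.3, 13.6, -0.16, 1], [-0.2, -1.3, 13.6, -0.16, 1], [-0.2, -1.3, 13.6, -0.16, 0], [-0.2, -1.3, 13.6, -0.16, 0], [-0.2, -1.3, 13.6, -0.16, 0], [-0.2, -1.3, 13.6, -0.16, 0], [-0.2, -1.3, 13.6, -0.16, 0], [-0.2, -1.3, 13.6, -0.16, 0], [-0.2, -1.3, 13.6, -0.16, 0], [-0.2, -1.3, 13.6, -0.16, 0], [-0.2, -1.3, 13.6, -0.16, 0]]]' --clamp_n 15

```text
time: 14.0
position: [0.4993, 0.3443, 0.2857]
tool_rot: [3.089, 0.57, -0.0]
ft_force: [-0.5, 0.7, 0.7]
grip_width: 0.459
grip_force: 15.0
```

Run:
```python
from h import *
go([.5003,.3420,.153],110.7)
```

```text
t 14.0 grasp [0.4993 0.3442 0.1222] tilt 0.0003 q [ 0.04  0.45 -0.86  1.68  0.36  1.18 -2.12] 
shift [ 0.0001  0.0025 -0.0308] turn 0.0034 F [-0.53  0.74  0.73] w 0.459 gf 14.98
```

run_rows --rows '[[[0, 0, -0.5, 0, 0], [0, 0, -1.2, 0, 0], [0, 0, -2, 0, 0], [0, 0, -2.7, 0, 0], [0, 0, -3.1, 0, 0], [0, 0, -3.1, 0, 0], [0, 0, -3.1, 0, 0]]]' --clamp_n 15

```text
time: 14.7
position: [0.4992, 0.3443, 0.3167]
tool_rot: [3.089, 0.57, -0.0]
ft_force: [0.6, -0.9, -1.0]
grip_width: 0.459
grip_force: 15.0
```

Run:
```python
from h import *
go([.4993,.3442,.1532],110.7)
```

```text
t 14.7 grasp [0.4992 0.3442 0.1532] tilt 0.0002 q [ 0.05  0.42 -0.88  1.65  0.34  1.23 -2.1 ] 
shift [ 0.  0. -0.] turn 0.0034 F [ 0.6  -0.88 -1.01] w 0.459 gf 14.98
```

run_rows --rows '[[[0.2, 0, 0, 0, 0], [0.4, 0, 0, 0, 0], [0.6, 0, 0, 0, 0], [0.8, 0, 0, 0, 0], [1, 0, 0, 0, 0], [1.2, 0, 0.1, 0, 0], [1.4, 0, 0.1, 0, 0], [1.6, 0, 0.2, 0, 0], [1.8, 0, 0.2, 0, 0], [1.8, 0, 0.2, 0, 0]]]' --clamp_n 5

```text
time: 15.7
position: [0.5163, 0.3509, 0.3146]
tool_rot: [-3.089, -0.57, -0.0]
ft_force: [-0.9, -0.6, -1.7]
grip_width: 0.455
grip_force: 5.0
```

Run:
```python
from h import *
go([.4993,.3442,.1532],110.7)
n='scene';im,d=ctrl.get_image(n); cv2.imwrite('pics/s6c.png',cv2.resize(im[170:320,250:430,::-1],None,fx=4,fy=4))
```

```text
t 15.7 grasp [0.5163 0.351  0.1511] tilt 0.0004 q [ 0.03  0.46 -0.86  1.61  0.36  1.24 -2.1 ] 
shift [-0.0183  0.0003 -0.0021] turn 0.0035 F [-0.93 -0.56 -1.66] w 0.455 gf 5.0
```

View pics/s6c.png

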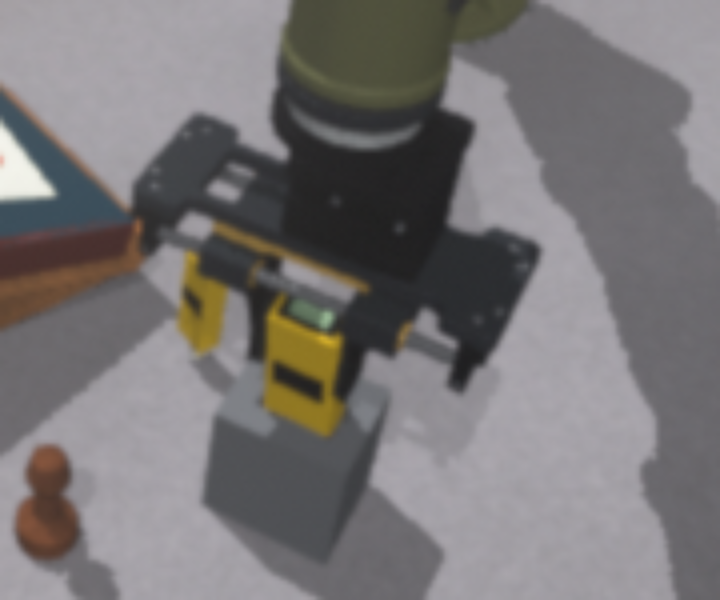

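The gripper is holding the meter, which leans away from the robot: the tool's x axis points the other way from what I assumed. Reversing to lean it toward the robot.

In the tool's units: -0.036 m is -3.6, -0.034 m is -3.4.

run_rows --rows '[[[-0.5, 0, -0.1, 0, 0], [-1, 0, -0.2, 0, 0], [-1.5, 0, -0.2, 0, 0], [-2, 0, -0.2, 0, 0], [-2.3, 0, -0.2, 0, 0], [-2.6, 0, -0.2, 0, 0], [-2.9, 0, -0.1, 0, 0], [-3.2, 0, -0.1, 0, 0], [-3.4, 0, 0, 0, 0], [-3.6, 0, 0, 0, 0], [-3.6, 0, 0, 0, 0]]]' --clamp_n 5

```text
time: 16.85
position: [0.4821, 0.3378, 0.3145]
tool_rot: [3.089, 0.57, -0.001]
ft_force: [1.3, 0.8, -0.6]
grip_width: 0.463
grip_force: 5.0
```

Run:
```python
from h import *
go([.4993,.3442,.1532],110.7)
```

```text
t 16.85 grasp [0.482  0.3378 0.151 ] tilt 0.0007 q [ 0.08  0.38 -0.89  1.7   0.32  1.21 -2.1 ] 
shift [ 0.0184  0.0002 -0.0022] turn 0.0037 F [ 1.29  0.78 -0.64] w 0.463 gf 5.0
```

run_rows --rows '[[[-0.1, 0, 0, 0, 0], [-0.2, 0, 0, 0, 0], [-0.3, 0, 0, 0, 0], [-0.3, 0, 0, 0, 0]]]' --clamp_n 5

```text
time: 17.25
position: [0.4795, 0.3368, 0.3146]
tool_rot: [3.089, 0.57, -0.001]
ft_force: [1.2, 0.4, -2.3]
grip_width: 0.46
grip_force: 5.0
```

Run:
```python
from h import *
go([.4993,.3442,.1532],110.7)
n='scene';im,d=ctrl.get_image(n); cv2.imwrite('pics/s7c.png',cv2.resize(im[170:320,250:430,::-1],None,fx=4,fy=4))
```

```text
t 17.25 grasp [0.4794 0.3368 0.1511] tilt 0.0005 q [ 0.08  0.38 -0.89  1.7   0.31  1.21 -2.1 ] 
shift [ 0.0212  0.0001 -0.0022] turn 0.0035 F [ 1.21  0.43 -2.33] w 0.46 gf 5.0
```

View pics/s7c.png

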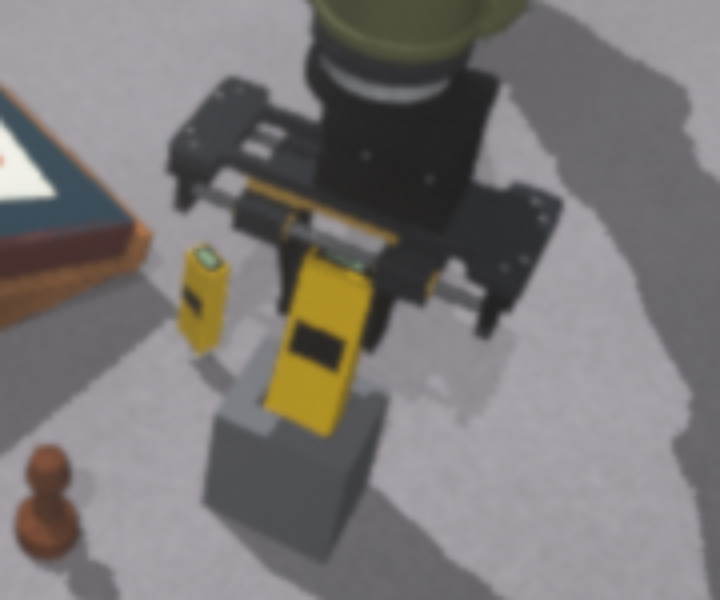

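The meter now leans toward the robot, still in the pocket mouth. I'll measure its lean from the depth of its yellow front face.

Add to h.py:
```python
def face(lo,hi):
    """fit the meter's yellow front face in the scene view: normal, lean, centre line"""
    im,d=ctrl.get_image('scene');P=cloud('scene',d);hsv=cv2.cvtColor(im,cv2.COLOR_RGB2HSV)
    m=(d>0)&(hsv[...,0]>18)&(hsv[...,0]<35)&(hsv[...,1]>150)&np.all((P>lo)&(P<hi),-1)
    nc,L,st,_=cv2.connectedComponentsWithStats(m.astype(np.uint8));m=L==1+np.argmax(st[1:,4])
    m=cv2.erode(m.astype(np.uint8),np.ones((3,3)))>0
    p=P[m]
    for _ in range(4):
        c=p.mean(0);n=np.linalg.svd(p-c)[2][2];e=(p-c)@n;p=p[abs(e)<max(.0015,2*e.std())]
    n*=np.sign(n[0]);print('face n',n.round(3),'lean',np.arcsin(n[2]).round(3),'yaw',np.degrees(np.arctan2(n[1],n[0])).round(1),len(p),'res',e.std().round(4),'c',c.round(4));return n,c
```

Run:
```python
from h import *
for i in range(3): face([.44,.28,.09],[.57,.42,.2])
```

```text
face n [0.903 0.346 0.254] lean 0.256 yaw 21.0 367 res 0.001 c [0.4968 0.3451 0.1402]
face n [0.906 0.341 0.253] lean 0.255 yaw 20.6 362 res 0.0009 c [0.4969 0.3448 0.1405]
face n [0.903 0.351 0.25 ] lean 0.253 yaw 21.2 340 res 0.0008 c [0.4964 0.3454 0.1416]
```

In the tool's units: -0.004 m is -0.4, -0.003 m is -0.3.

run_rows --rows '[[[-0.1, 0, 0, 0, 0], [-0.2, 0, 0, 0, 0], [-0.3, 0, 0, 0, 0], [-0.4, 0, 0, 0, 0], [-0.4, 0, 0, 0, 0]]]' --clamp_n 5

```text
time: 17.95
position: [0.4762, 0.3354, 0.3146]
tool_rot: [-3.089, -0.57, -0.002]
ft_force: [4.8, 2.4, -4.8]
grip_width: 0.463
grip_force: 5.0
```

Run:
```python
from h import *
for i in range(2): face([.44,.28,.09],[.57,.42,.2])
go([.4993,.3442,.1532],110.7)
```

```text
face n [0.896 0.337 0.289] lean 0.294 yaw 20.6 345 res 0.0009 c [0.4946 0.3443 0.1406]
face n [0.895 0.333 0.297] lean 0.301 yaw 20.4 372 res 0.0009 c [0.4951 0.3442 0.1394]
t 18.05 grasp [0.4763 0.3355 0.1511] tilt 0.0008 q [ 0.08  0.37 -0.9   1.71  0.31  1.21 -2.1 ] 
shift [ 0.0246  0.0001 -0.002 ] turn 0.0034 F [ 3.91  2.21 -4.66] w 0.46 gf 5.0
```

In the tool's units: -0.14 m is -14, -0.12 m is -12.

run_rows --rows '[[[0, 0, 0, 0, 0], [0, 0, 0, 0, 0], [0, 0, 0, 0, 0], [-0.1, 0, -0.3, 0, 0], [-0.2, 0, -0.7, 0, 0], [-0.4, 0, -1.3, 0, 0], [-0.6, 0, -2, 0, 0], [-0.9, 0, -3, 0, 0], [-0.9, 0, -4.5, 0, 0], [-0.9, 0, -6.5, 0, 0], [-0.9, 0, -9, 0, 0], [-0.9, 0, -12, 0, 0], [-0.9, 0, -14, 0, 0], [-0.9, 0, -14, 0, 0]]]' --clamp_n 30

```text
time: 19.45
position: [0.4671, 0.3333, 0.4586]
tool_rot: [-3.088, -0.57, -0.008]
ft_force: [0.7, 0.6, -2.5]
grip_width: 0.457
grip_force: 30.0
```

Run:
```python
from h import *
for i in range(2): face([.4,.25,.18],[.57,.45,.36])
go([.47,.33,.29],86.3)
```

```text
face n [0.89  0.347 0.295] lean 0.299 yaw 21.3 546 res 0.0009 c [0.4885 0.3427 0.2774]
face n [0.894 0.339 0.293] lean 0.298 yaw 20.8 534 res 0.0009 c [0.4878 0.3422 0.2755]
t 19.55 grasp [0.467  0.3322 0.2913] tilt 0.0005 q [ 0.14  0.24 -0.94  1.55  0.2   1.45 -2.02] 
shift [0.002  0.0031 0.0013] turn 0.4297 F [-0.5   0.19 -2.13] w 0.46 gf 30.0
```

Run:
```python
from h import *
go([.4794,.0547,.26],86.2)
```

```text
t 19.55 grasp [0.467  0.3322 0.2913] tilt 0.0005 q [ 0.14  0.24 -0.94  1.55  0.2   1.45 -2.02] 
shift [-0.0875  0.2636  0.0314] turn 0.4314 F [-0.5   0.19 -2.13] w 0.46 gf 30.0
```

The rows are not in the units I measure in: shifts go in cm and turns go in units of 0.1 rad. I convert before sending: 0.2636 m is 26.36, 0.255 m is 25.5, 0.431 rad is 4.31.

run_rows --rows '[[[-1, 2, 0, 0.5, 0], [-2, 5, 0, 1, 0], [-3, 8, 0, 1.7, 0], [-4, 11, 0, 2.3, 0], [-5, 14, 0, 3, 0], [-6, 17, 0, 3.5, 0], [-7, 20, 0, 4, 0], [-8, 23, 0, 4.31, 0], [-8.7, 25.5, 0, 4.31, 0], [-8.75, 26.36, 1, 4.31, 0], [-8.75, 26.36, 2.5, 4.31, 0], [-8.75, 26.36, 3.1, 4.31, 0], [-8.75, 26.36, 3.1, 4.31, 0], [-8.75, 26.36, 3.1, 4.31, 0]]]' --clamp_n 30

```text
time: 20.95
position: [0.4796, 0.0562, 0.4234]
tool_rot: [-3.14, 0.1, 0.001]
ft_force: [0.3, -0.1, -0.8]
grip_width: 0.457
grip_force: 30.0
```

Run:
```python
from h import *
face([.4,-.05,.13],[.62,.15,.36])
go([.4794,.0547,.209],86.2)
for n in('scene','top'):
    im,d=ctrl.get_image(n); cv2.imwrite(f'pics/{n}8.png',im[:,:,::-1]); np.savez(f'{n}8.npz',im=im,d=d)
a=cv2.resize(cv2.imread('pics/scene8.png')[120:240,190:290],None,fx=5,fy=5); b=cv2.resize(cv2.imread('pics/top8.png')[120:240,200:260],None,fx=5,fy=5)
cv2.imwrite('pics/s8c.png',np.hstack([a,b])[:, :800])
```

```text
face n [0.96  0.049 0.277] lean 0.281 yaw 2.9 240 res 0.0021 c [0.5035 0.0631 0.236 ]
t 21.0 grasp [0.4798 0.056  0.2604] tilt 0.0004 q [ 0.54 -0.03 -0.69  1.8  -0.02  1.36 -1.78] 
shift [-0.0004  0.0014  0.0514] turn 0.0023 F [-0.59  0.46 -0.88] w 0.462 gf 30.0
```

View pics/s8c.png

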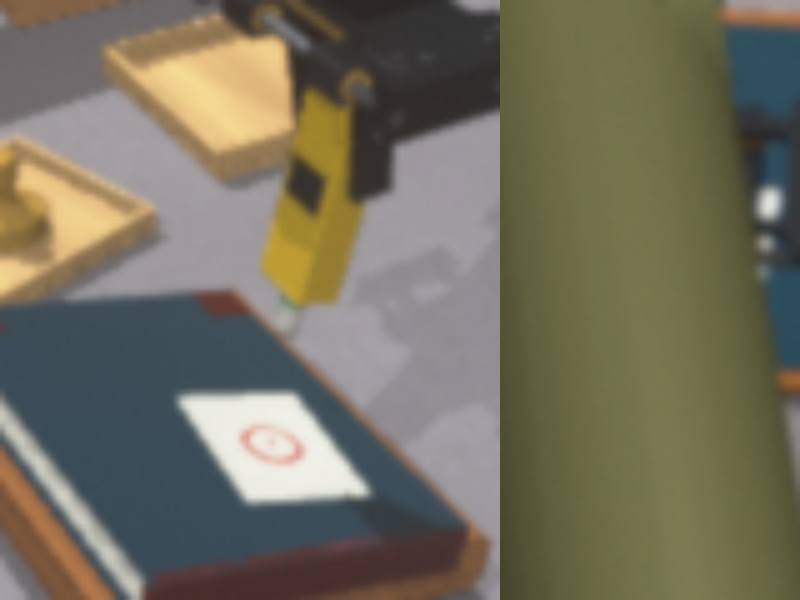

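The left half shows the weight upright in the tray at left, with the foot's tip at crop (288,330), full-image (247.6,186). It hangs above the ring, which is at crop (272,444), full-image (244.4,208.8). The arm blocks the top view.

Run:
```python
from h import *
from scipy.optimize import least_squares
z=np.load('scene8.npz');im,d=z['im'],z['d'];P=cloud('scene',d)
for v in range(177,190): print(v,[f"{im[v,u].tolist()}{P[v,u].round(3).tolist()}" for u in (246,248)])
g=np.array([.4798,.056,.2604]);n=np.array([-.2955,.0195,.955]);n/=np.linalg.norm(n);x=np.array([.953,-.063,.2955]);x/=np.linalg.norm(x)
f,cx,cy,Rm,t=cam('scene')
def px(p): q=Rm@p+t; return q[:2]/q[2]*f+[cx,cy]
print('pred tip(112)',px(g-.112*n),'box bottom',px(g-.082*n),'ring',px(np.array([.5237,.052,.0792])))
for T in([247.6,186],[247.2,184.5]):
    # ball centre 6mm above the tip
    s=least_squares(lambda a:px(g+a[0]*x-a[1]*n)-T,[0,.11]);print(T,s.x,g+s.x[0]*x-s.x[1]*n)
```

```text
177 ['[183, 156, 75][0.519, 0.057, 0.188]', '[190, 158, 51][0.519, 0.066, 0.193]']
178 ['[157, 144, 103][0.374, -0.149, 0.002]', '[189, 158, 57][0.519, 0.066, 0.19]']
179 ['[128, 135, 114][0.515, 0.051, 0.176]', '[178, 155, 74][0.521, 0.068, 0.189]']
180 ['[127, 141, 126][0.514, 0.049, 0.171]', '[142, 141, 90][0.513, 0.058, 0.176]']
181 ['[154, 157, 149][0.517, 0.054, 0.173]', '[127, 142, 116][0.514, 0.059, 0.174]']
182 ['[167, 166, 160][0.516, 0.053, 0.168]', '[154, 157, 148][0.514, 0.059, 0.171]']
183 ['[174, 171, 166][0.518, 0.055, 0.166]', '[161, 160, 154][0.513, 0.058, 0.166]']
184 ['[173, 171, 166][0.52, 0.058, 0.166]', '[158, 157, 152][0.513, 0.057, 0.163]']
185 ['[165, 162, 158][0.519, 0.056, 0.161]', '[150, 148, 145][0.514, 0.059, 0.161]']
186 ['[144, 135, 129][0.519, 0.057, 0.159]', '[137, 135, 135][0.514, 0.058, 0.157]']
187 ['[134, 113, 101][0.442, -0.053, 0.052]', '[138, 132, 133][0.397, -0.106, -0.0]']
188 ['[117, 101, 90][0.45, -0.041, 0.06]', '[154, 140, 138][0.399, -0.103, -0.001]']
189 ['[86, 87, 89][0.454, -0.036, 0.061]', '[145, 126, 116][0.443, -0.041, 0.053]']
pred tip(112) [247.28015047 186.11762085] box bottom [250.1418612  176.31426105] ring [243.7944419  208.50346187]
[247.6, 186] [-0.00095519  0.11171212] [0.51190494 0.05388151 0.15341795]
[247.2, 184.5] [0.00184027 0.10684702] [0.51313184 0.05380023 0.15889103]
```

Run:
```python
from h import *
go([.4858,.0545,.1983],86.2)
```

```text
t 21.1 grasp [0.4801 0.0555 0.2607] tilt 0.0009 q [ 0.54 -0.03 -0.69  1.8  -0.02  1.36 -1.78] 
shift [0.0057 0.0006 0.0624] turn 0.0014 F [-1.08 -0.55 -1.91] w 0.46 gf 30.0
```

run_rows --rows '[[[0.2, 0.06, 2, 0, 0], [0.4, 0.06, 3.5, 0, 0], [0.5, 0.06, 4.8, 0, 0], [0.57, 0.06, 5.6, 0, 0], [0.57, 0.06, 6, 0, 0], [0.57, 0.06, 6.24, 0, 0], [0.57, 0.06, 6.24, 0, 0], [0.57, 0.06, 6.24, 0, 0], [0.57, 0.06, 6.24, 0, 0]]]' --clamp_n 30

```text
time: 22.0
position: [0.4856, 0.0538, 0.3618]
tool_rot: [3.14, -0.104, 0.001]
ft_force: [0.1, -0.2, -1.7]
grip_width: 0.461
grip_force: 30.0
```

Run:
```python
from h import *
F=[]
for i in range(6):
    im,d=ctrl.get_image('scene'); F.append(ctrl.get_state()['ft_force'])
print('F',np.mean(F,0),np.std(F,0))
cv2.imwrite('pics/s9.png',cv2.resize(im[150:230,190:290,::-1],None,fx=7,fy=7,interpolation=cv2.INTER_CUBIC))
go([.4858,.0545,.1983],86.2)
```

```text
F [-0.27927966  0.09764561 -1.65835985] [0.58021242 0.31309227 0.27102104]
t 22.3 grasp [0.4855 0.0538 0.1979] tilt 0.0002 q [ 0.53  0.04 -0.7   1.88  0.03  1.24 -1.82] 
shift [ 0.0002 -0.0008 -0.0004] turn 0.0001 F [-0.21 -0.16 -1.87] w 0.456 gf 30.0
```

View pics/s9.png

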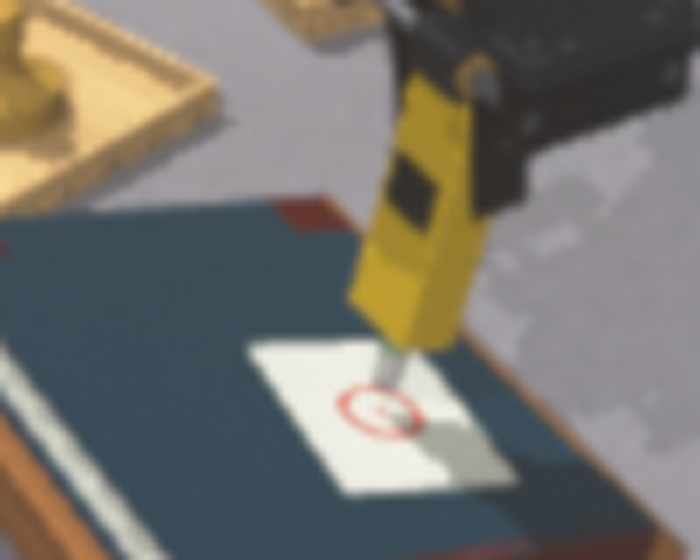

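The tip is at crop (388,388), full-image (245.4,205.4), about 12 mm above the ring (centre at crop (381,412)) and on the right line. Descending along the cover's normal.

Create ft.py:
```python
from h import *
F=[]
for i in range(5): ctrl.get_image('scene'); F.append(ctrl.get_state()['ft_force'])
F=np.mean(F,0)-[-.28,.1,-1.66]; print('dF',F.round(2),'along n',(F@[-.2955,.0195,.955]).round(2)); go([.5226-.0,.053,.0792],86.2)
```

```text
(no output)
```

run_rows --rows '[[[0.09, -0.07, 0.3, 0, 0], [0.18, -0.07, 0.6, 0, 0], [0.27, -0.07, 0.9, 0, 0], [0.36, -0.06, 1.2, 0, 0], [0.42, -0.06, 1.4, 0, 0], [0.42, -0.06, 1.4, 0, 0], [0.42, -0.06, 1.4, 0, 0]]]' --clamp_n 30

```text
time: 23.0
position: [0.4896, 0.0542, 0.3474]
tool_rot: [3.14, -0.104, -0.001]
ft_force: [-1.2, 0.0, 0.0]
grip_width: 0.461
grip_force: 30.0
```

```bash
python3 ft.py
```

```text
dF [-0.43  0.29  1.93] along n 1.97
t 23.25 grasp [0.4896 0.0542 0.1839] tilt 0.0001 q [ 0.52  0.06 -0.7   1.89  0.04  1.21 -1.83] 
shift [ 0.033  -0.001   0.1047] turn 0.0002 F [-0.14  0.2  -0.44] w 0.458 gf 30.0
```

In the tool's units: 0.003 m is 0.3, 0.002 m is 0.2.

run_rows --rows '[[[0.03, 0, 0.1, 0, 0], [0.06, 0, 0.2, 0, 0], [0.09, 0, 0.3, 0, 0], [0.09, 0, 0.3, 0, 0], [0.09, 0, 0.3, 0, 0], [0.09, 0, 0.3, 0, 0]]]' --clamp_n 30

```text
time: 23.85
position: [0.4906, 0.0541, 0.3444]
tool_rot: [3.14, -0.104, -0.0]
ft_force: [-1.1, -0.2, 0.8]
grip_width: 0.458
grip_force: 30.0
```

```bash
python3 ft.py
```

Run:
```python
from h import *
face([.4,-.05,.1],[.62,.15,.3])
im,d=ctrl.get_image('scene')
P=cloud('scene',d)
q=P[(d>0)&(abs(P[...,0]-.49)<.05)&(abs(P[...,1]+.32)<.05)&(P[...,2]>.03)];print('weight top',q[:,2].max(),q.mean(0))
cv2.imwrite('pics/s10.png',cv2.resize(im[150:230,190:290,::-1],None,fx=7,fy=7,interpolation=cv2.INTER_CUBIC))
```

```text
dF [-0.9   0.88  2.66] along n 2.82
t 24.1 grasp [0.4906 0.0541 0.1808] tilt 0.0001 q [ 0.52  0.07 -0.7   1.89  0.05  1.2  -1.83] 
shift [ 0.032  -0.0011  0.1016] turn 0.0002 F [-0.76  0.87  1.33] w 0.457 gf 30.0
face n [0.959 0.058 0.278] lean 0.281 yaw 3.4 180 res 0.0021 c [0.5159 0.0605 0.1512]
weight top 0.0701337804258881 [ 0.49719618 -0.31715068  0.05459416]
```

View pics/s10.png

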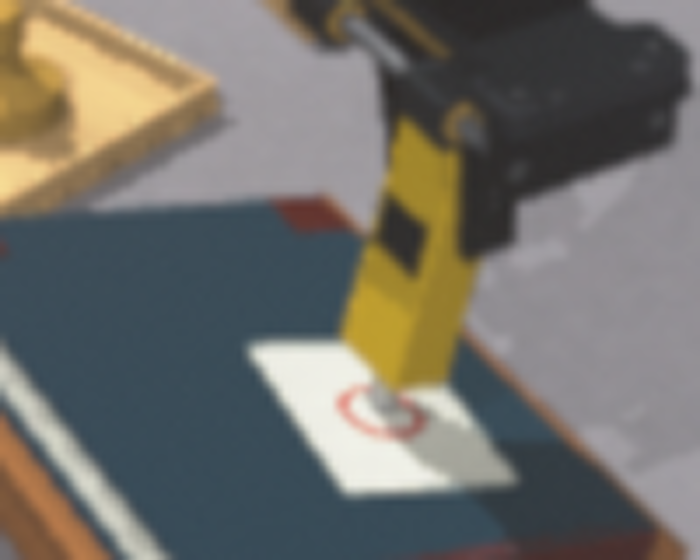

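The foot's ball touches inside the ring at crop (386,413), against a ring centre of (381,412), and presses with about 2.8 N (roughly 7 mm of travel). The weight stands upright in the tray. Handing in.

```bash
python3 -c "
from bench import ctrl
print(ctrl.close_job())"
```

```text
the job is handed in; nothing more can be done
None
```

I handed the job in with the paperweight standing upright in the small tray and the gripper still holding the large meter square to the cover, its foot inside the red ring at about 2.8 N (roughly 7 mm of travel); no verdict was returned.

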